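Put the last weighing cup away

TASK

Put the steel weighing cup that was left on the bench away in its wooden box: lower it, not drop it, into the top cup of the shorter stack so that it sits fully home and upright and both stacks hold three nested cups, and then shut the lid fully. Leave the full stack and the other things on the bench as they are.

Things in the scene. Friction and masses are not known exactly. Their poses are not given: they have to be found in the camera images.
- bench_cup: steel weighing cup, alone on the bench left of the box: open top, 42 mm high; uppermost 11 mm a straight collar 56 mm across (51 mm bore; grip here), below its shoulder the body tapers from 49 mm to a flat base 30 mm across; wall 1.6 mm. Nested, the shoulder sits on the lower cup's rim, 11 mm above that cup's own shoulder. Origin: centre of the base, z up the axis
- short_lower: Same kind of cup as the bench cup, same origin and axes. Bottom cup of the short stack (two cups) in the box.
- short_upper: Same kind of cup as the bench cup, same origin and axes. Top cup of the short stack; the bench cup goes into this one.
- full_lower: Same kind of cup as the bench cup, same origin and axes. Bottom cup of the full stack (three cups) in the box.
- full_middle: Same kind of cup as the bench cup, same origin and axes. Middle cup of the full stack.
- full_upper: Same kind of cup as the bench cup, same origin and axes. Top cup of the full stack.
- case: fixed wooden box, 150 mm (x) by 210 mm (y), walls 8 mm thick and 60 mm high, inner floor 6 mm up; shut, 82 mm high with 69 mm clear inside: three nested cups (64 mm) fit under the lid, four do not. Two stacks stand in it, about 86 mm apart along y. Origin: centre of its underside; x from front to hinged back, y left, z up
- case_lid (a joint): angle of the box's lid: 0 is shut, 1.57 straight up, 1.92 fully open (leaning back). The hinge is stiff: the lid stays wherever it is left and must be pushed all the way down
- lid_edge (a point): middle of the lid's free edge on its outer face (upper front edge of the shut box; top of the back face when the lid stands open). The lid is a tray, 150 mm from hinge to free edge, 210 mm wide, 21 mm deep. Turns with the lid: x from free edge to hinge, z out of the outer face
- lid_hinge (a point): middle of the lid's hinge line, which runs along the box's y at the top of its back wall, 61 mm above the bench. The lid's outer face lies 21 mm from this line
- brass_weight: brass 100 g knobbed weight, 26 mm across, 42 mm high, loose, not to be disturbed. Origin: centre of its underside
- dropper: brown dropper bottle with a black teat, 33 mm across, 102 mm high, loose, not to be disturbed. Origin: centre of its underside
- tape: roll of masking tape lying flat, 86 mm across, 24 mm high, loose, not to be disturbed. Origin: centre of its underside
Not all that is in view belongs to the job. Leave any yellow look-alike of the bench_cup alone. Leave any red look-alike of the short_upper alone.

How it is judged:
By the outcome, as a careful person would: the job done as asked, in the order asked, and still so for the second after the job is handed in, with the robot touching nothing.
It also fails if it takes over 48 s, if anything falls off the work surface, if the arm or the gripper's body presses on something with over 40 N, if the wrist force passes 120 N, or if a joint passes its speed limit or range.

ROBOT

A 6-joint arm with a two-finger parallel gripper is mounted at the origin on a cart in front of the work surface, level with it; the furniture and walls round the work are solid. World frame = base frame: x ahead of the robot, y to its left, z up, the work surface at z = 0. Lengths are in m, angles in rad, forces in N, time in s.
With the tool pointing down it reaches from about 0.375 to 0.9 m from the base axis. Payload 3.1 kg.
Tool frame: the origin (TCP) lies midway between the tips of the shut fingers; the grasp point (between the pads) lies 19 mm behind it; z points along the fingers, y is the line along which they close (so a half turn about z gives the same grasp; the last joint's range is limited). The gripper opens to 87 mm and grips with 3 to 60 N. Pads are 19 mm wide; open, the fingers measure 117 mm over their backs; the gripper's body (75 mm by 190 mm) begins 51 mm behind the grasp point.
Start: joints at [-0.178, 0.527, 1.433, -0, 1.181, -0.178], TCP at [0.625, 0, 0.198] pointing down, gripper open.
Joint ranges: [-3.08, 3.08], [-0.75, 2.2], [0.22, 2.44], [-1.43, 4.57], [0, 2.65], [-2.85, 2.85]. Speed limits (rad/s): [2.79, 2.79, 3.14, 3.14, 3.14, 3.14].

INTERFACE

Orientations are given as a unit quaternion [x, y, z, w].
In Python, from rig import robot gives the robot as it stands. The module is installed in compiled form; this text tells all that it offers.
- The arm moves only by the tool play_rows, never from a script. Its arguments are lists of equal length, an entry for each row: "gripper": the closure, from -1 (fully open) to 1 (shut); "delta_pos": the shift along the tool's x, y, z in cm, a list of three; "turn": the turn, a rotation vector about the tool's x, y, z in rad, a list of three. A call has 1 to 12 rows; each row is the pose to reach, as a shift and turn from the pose commanded when the call began, along the tool's axes at that moment; what a row does not reach only later rows make up. A row lasts 1/8 s, in which the tool goes at most 62.5 mm and 10.7 degrees, less where a joint would pass 70% of its speed; a pose out of reach is approached as far as the arm can. A call with a gripper value outside its range is refused whole. The fingers move at their own pace and stop on an object; "squeeze" is the grip in N (left out, the last holds). Time passes only in rows, so rows that repeat a pose let the fingers close. It gives the time, the measured TCP pose, the force, the opening and the grip force at its end, in the units of the state.
- robot.get_obs(): the state, without advancing time (a new reading comes with each control period).
- robot.camera(name): name is "scene" or "side" or "wrist"; returns a dict with "color" (480x640x3 uint8, red, green, blue), "vfov" (degrees; the focal length in pixels is half the picture's height over the tangent of half this angle, whatever the lens; pixels are square), "cx", "cy" (the principal point, pixels), "R" (3x3) and "t" (3): a world point X has camera coordinates R X + t. Camera axes: x right, y down, z forward; pixel columns grow to the right and rows downward; lengths in m; the calibration is good to about 2 mm. A picture is of the moment at which its call begins. There is no depth.
- robot.hand_in(): hands the job in; it is judged then, once.
The state is a dict: "time": time; "q": joint angles; "joint_velocities": joint speeds; "joint_torque": joint torques, N m; "position": TCP position; "tool_rot": TCP orientation; "ft_force": force on the tool from outside, world axes, zero at the start; "moment": the same for the moment, N m; "grip_width": finger opening in m; "grip_force": force on a finger pad.
Only numpy, scipy, OpenCV 4.12 (cv2) and the standard library are available. Lean on these libraries where they do the work, as an engineer would, in place of code of your own. Each camera call takes 0.05 s, during which the arm holds its last target. There are 200 camera calls.

## Working session

There is one attempt and no reset: what is moved stays moved. The work goes in short steps, Python scripts to look and compute and a tool call to move; the robot and the scene stay as the last step left them, time stands still between calls to the robot, and variables do not carry over. Pictures are saved under pics/ and viewed, at most 10 in all, crops included, and the job is handed in when it is done.

Besides the shell and the picture viewer there is one more tool, called after ">>>" in YAML: its name, and indented under it one key for each argument. play_rows: Moves the arm, as the interface text tells. Its arguments: {"type":"object","properties":{"gripper":{"type":"array","items":{"type":"number"}},"delta_pos":{"type":"array","items":{"type":"array","items":{"type":"number"}}},"turn":{"type":"array","items":{"type":"array","items":{"type":"number"}}},"squeeze":{"type":"number"}},"required":["gripper","delta_pos","turn"]}

```bash
mkdir -p pics; cat > h.py <<'E'
import numpy as np, cv2, pickle
from rig import robot
def snap(name,tag):
    c=robot.camera(name); pickle.dump(c,open(f'pics/{tag}.pkl','wb'))
    cv2.imwrite(f'pics/{tag}.png',c['color'][:,:,::-1]); return c
def load(tag): return pickle.load(open(f'pics/{tag}.pkl','rb'))
def K(c):
    f=240/np.tan(np.radians(c['vfov'])/2); return f
def ray(c,p):
    f=K(c); R=np.array(c['R']); t=np.array(c['t'])
    d=R.T@np.array([(p[0]-c['cx'])/f,(p[1]-c['cy'])/f,1]); return -R.T@t,d/np.linalg.norm(d)
def tri(obs):
    A=np.zeros((3,3));b=np.zeros(3);L=[]
    for c,p in obs:
        o,d=ray(c,p);P=np.eye(3)-np.outer(d,d);A+=P;b+=P@o;L.append((o,d))
    X=np.linalg.solve(A,b); return X,[np.linalg.norm(np.cross(X-o,d)) for o,d in L]
def onz(c,p,z):
    o,d=ray(c,p); return o+d*(z-o[2])/d[2]
def proj(c,X):
    x=np.array(c['R'])@np.array(X)+np.array(c['t']); f=K(c); return np.array([c['cx']+f*x[0]/x[2],c['cy']+f*x[1]/x[2]])
E
python3 - <<'E'
from h import *
np.set_printoptions(precision=4,suppress=True)
for n in('scene','side','wrist'):
    c=snap(n,n+'0');print(n,K(c),c['cx'],c['cy'],-np.array(c['R']).T@c['t'])
o=robot.get_obs();print(o)
a=[cv2.imread(f'pics/{n}0.png') for n in('scene','side')]
E
```

```text
scene 513.4590430409074 317.3156910909211 241.58578458675296 [0.0851 0.8797 0.6258]
side 456.7864020530028 322.60606654881536 239.72975486006715 [ 0.3035 -0.5875  0.4314]
wrist 417.1820291747785 314.3514907957662 245.6821166632215 [0.6244 0.0829 0.3837]
{'time': 0.15, 'q': array([-0.1785,  0.5283,  1.4336, -0.    ,  1.1814, -0.1785]), 'joint_velocities': array([ 0.0003, -0.0032, -0.0021,  0.0004, -0.0008, -0.0003]), 'joint_torque': array([  0.0009, -44.0429, -17.6842,   0.0634,   0.0553,  -0.0001]), 'position': array([0.6244, 0.0001, 0.1977]), 'tool_rot': array([ 0.7071,  0.7071, -0.0005, -0.0007]), 'ft_force': array([ 0.1461,  0.2149, -0.3027]), 'moment': array([-0.0315,  0.0479,  0.0438]), 'grip_force': 0.0, 'grip_width': 0.08710299610372563}
```

View pics/scene0.png

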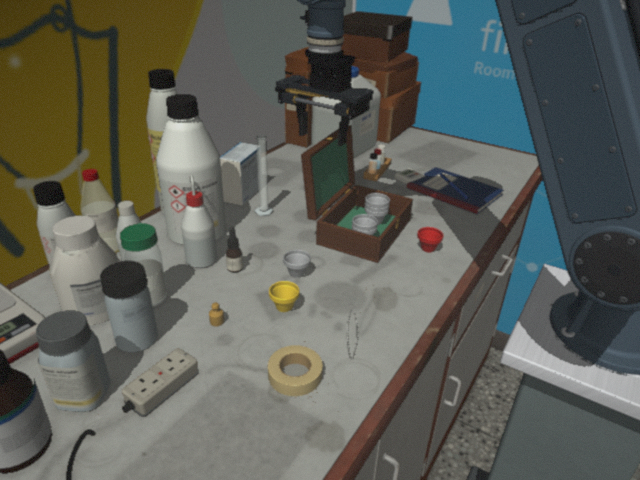

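View pics/side0.png

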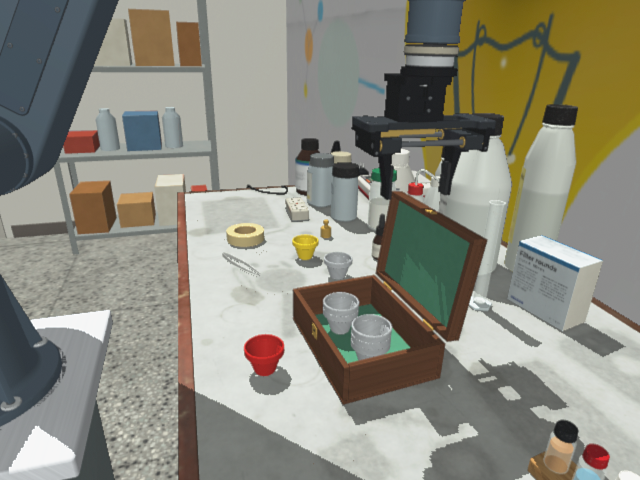

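View pics/wrist0.png

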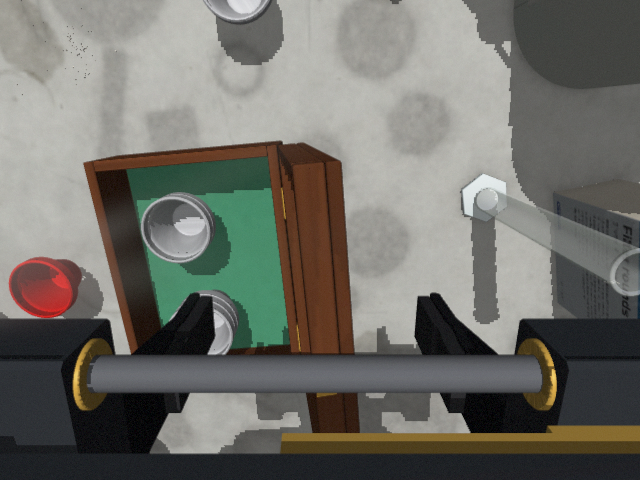

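The bench cup is the lone grey one, at scene (297,263), side (338,265) and wrist (240,5). Look-alikes:
- Yellow cup: scene (285,295), side (305,247).
- Red cup: scene (430,238), side (264,355).
- Stacks in the box: short at scene (365,222), side (341,312), wrist (178,228). Full at scene (377,205), side (371,335), wrist (210,325).

I'll take crops to confirm this.

```bash
python3 - <<'E'
import cv2,numpy as np
def crop(src,x,y,w,h,s):
    a=cv2.imread(f'pics/{src}.png')[y:y+h,x:x+w]; a=cv2.resize(a,None,fx=s,fy=s,interpolation=cv2.INTER_CUBIC)
    for i in range(0,w,20): cv2.putText(a,str(x+i),(i*s,8),0,.3,(0,0,255)); cv2.line(a,(i*s,8),(i*s,14),(0,0,255))
    for i in range(0,h,20): cv2.putText(a,str(y+i),(0,i*s+4),0,.3,(0,0,255)); 
    return a
cv2.imwrite('pics/c1.png',crop('scene0',260,120,160,150,4)[:600])
cv2.imwrite('pics/c2.png',crop('side0',285,185,200,150,4) if 0 else crop('side0',290,190,200,150,4))
E
```

```text
(no output)
```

View pics/c1.png

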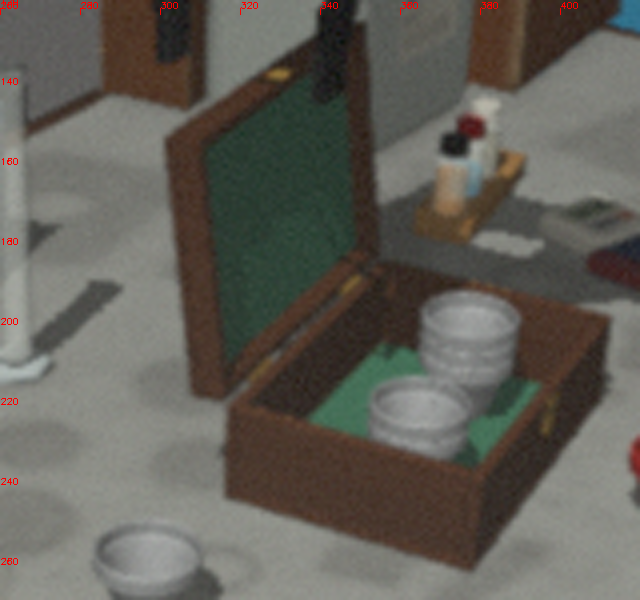

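View pics/c2.png

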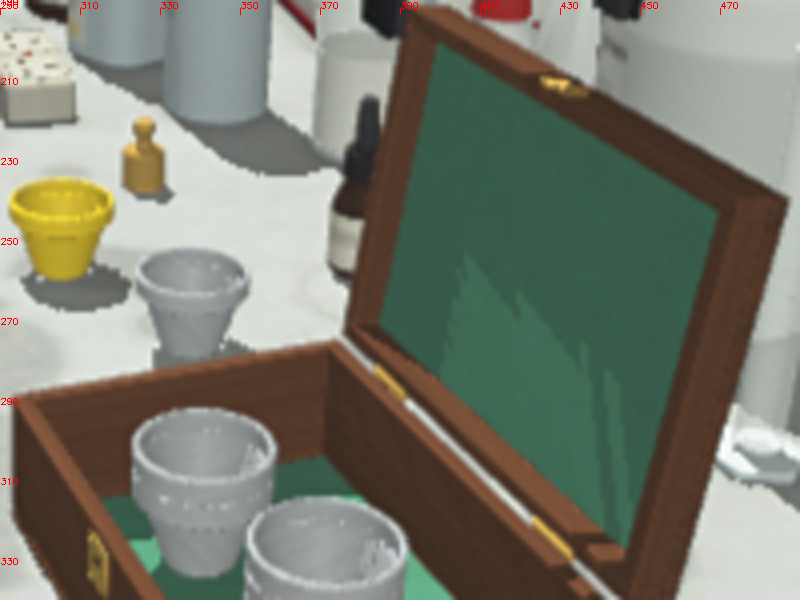

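The crops show a lone grey bench cup: scene rim columns 283–311 with top row 250, side columns 324–352. The short stack is the nearer, +y one with two collars (scene 352–378, side 323–359). The full stack is the taller one (scene 365–390, side 351–392). I'll fit rim circles and the box next.

```bash
python3 - <<'E'
from h import *
from scipy.optimize import least_squares as LS
np.set_printoptions(precision=4,suppress=True)
S,D,W=load('scene0'),load('side0'),load('wrist0')
a=np.linspace(0,2*np.pi,121)
def ext(c,X):
    P=np.array([proj(c,[X[0]+.028*np.cos(t),X[1]+.028*np.sin(t),X[2]]) for t in a]);
    return np.array([P[:,0].min(),P[:,0].max(),P[:,1].min(),P[:,1].max()])
o=-.4
C={'bench':[(S,(283.5,310.75,250.5)),(D,(324,352.25,252))],
'short':[(S,(352.25,378,213.75)),(D,(322.75,359,292)),(W,(141.4,213.4,193.4))],
'full':[(S,(365,390,192.75)),(D,(351.25,391.75,314.25))]}
for k,v in C.items():
    f=lambda X:np.concatenate([ext(c,X)[:3]-np.array(m)-o for c,m in v])
    r=LS(f,[.65,.1,.05]);print(k,r.x,r.fun)
    for c in(S,D,W): print('   ',ext(c,r.x))
def bx(p,L): 
    c,s=np.cos(p[2]),np.sin(p[2]); return np.array([p[0]+c*L[0]-s*L[1],p[1]+s*L[0]+c*L[1],L[2]])
obs=[(S,(378.4,236.1),(-.075,.105,.06)),(S,(411.6,199.1),(-.075,-.105,.06)),(S,(317.6,220.4),(.075,.105,.06)),
(D,(293.6,289.6),(-.075,.105,.06)),(D,(373.4,275.9),(.075,.105,.06)),(W,(88,162),(-.075,.105,.06)),(W,(281,146),(.075,.105,.06))]
r=LS(lambda p:np.concatenate([proj(c,bx(p,L))-m for c,m,L in obs]),[.7,0,0]);print('box',r.x,r.fun)
p=r.x
for th in(1.6,1.75,1.92):
    for r_,y in((0,.105),(0,-.105),(.021,.105),(.021,-.105)):
        # local lid: from hinge: free edge dist .150 along (-cos,+sin), outer normal (sin? )
        L=(.075-.15*np.cos(th)+r_*np.sin(th),y,.061+.15*np.sin(th)+r_*np.cos(th))
        print(th,r_,y,np.array(L),proj(S,bx(p,L)),proj(D,bx(p,L)))
E
```

```text
bench [0.5655 0.1746 0.0425] [-0.4066  0.2294 -0.1924 -0.2794  0.0985  0.1815]
    [282.6934 310.5794 249.9076 265.6402]
    [323.3206 351.9485 251.7815 264.2774]
    [193.4394 271.9461 -66.0232  23.7694]
short [ 0.5126 -0.0046  0.0586] [-1.9344 -2.1777  1.7363  1.0727  0.575  -0.0545  0.1301 -2.1016  0.8415]
    [349.9156 375.4223 215.0863 227.9597]
    [323.4227 359.175  291.5455 310.2142]
    [141.1301 210.8984 193.8415 261.0094]
full [ 0.5248 -0.0971  0.0722] [ 0.6256 -0.2109  0.4567  0.0786  0.1938 -0.249 ]
    [365.2256 389.3891 192.8067 204.0736]
    [350.9286 391.5438 313.601  336.6992]
    [162.7698 229.5401 308.4886 367.5592]
box [ 0.5325 -0.0511  0.0837] [-0.4605  3.9794 -0.507  -0.0233 -3.6334  1.2684  0.5945 -0.8107  3.0146
 -1.1665 -2.0634  1.1665 -0.3461  0.6465]
1.6 0 0.105 [0.0794 0.105  0.2109] [313.6858 156.7857] [385.1391 191.3167]
1.6 0 -0.105 [ 0.0794 -0.105   0.2109] [355.9413 125.9986] [467.2925 241.0953]
1.6 0.021 0.105 [0.1004 0.105  0.2103] [304.6069 154.9466] [396.5458 190.5051]
1.6 0.021 -0.105 [ 0.1004 -0.105   0.2103] [347.7616 124.6121] [481.2487 239.3789]
1.75 0 0.105 [0.1017 0.105  0.2086] [304.0117 155.5972] [397.1919 191.4451]
1.75 0 -0.105 [ 0.1017 -0.105   0.2086] [347.1926 125.2139] [481.9269 240.517 ]
1.75 0.021 0.105 [0.1224 0.105  0.2049] [295.2269 155.2339] [407.9988 192.4814]
1.75 0.021 -0.105 [ 0.1224 -0.105   0.2049] [339.1987 125.1436] [494.8523 241.1516]
1.92 0 0.105 [0.1263 0.105  0.2019] [293.5775 156.1564] [409.8941 193.9481]
1.92 0 -0.105 [ 0.1263 -0.105   0.2019] [337.653  126.0218] [496.9613 242.8637]
1.92 0.021 0.105 [0.1461 0.105  0.1948] [285.3916 157.4179] [419.7093 196.9582]
1.92 0.021 -0.105 [ 0.1461 -0.105   0.1948] [330.1112 127.3991] [508.3573 245.9971]
```

Heights check out: 42.5 mm for the bench rim, 59 mm for the short stack and 72 mm for the full one. The lid stands at about 1.63 rad, with its top near z=0.21 between the open fingers. So I go up first, then turn so the fingers close along the box's y with the camera toward the robot.

>>> play_rows:
  gripper: [-1,-1,-1,-1,-1,-1,-1,-1,-1,-1,-1,-1]
  delta_pos:
    - [0,0,-5]
    - [0,0,-10]
    - [2,-1,-10]
    - [6,-2,-10]
    - [10,-4,-10]
    - [14,-6,-10]
    - [17.5,-6,-10]
    - [17.5,-6,-8]
    - [17.5,-6,-6]
    - [17.5,-6,-5]
    - [17.5,-6,-5]
    - [17.5,-6,-5]
  turn:
    - [0,0,0]
    - [0,0,-0.1]
    - [0,0,-0.28]
    - [0,0,-0.46]
    - [0,0,-0.64]
    - [0,0,-0.82]
    - [0,0,-1.0]
    - [0,0,-1.18]
    - [0,0,-1.36]
    - [0,0,-1.54]
    - [0,0,-1.655]
    - [0,0,-1.655]

```text
time: 1.65
position: [0.5647, 0.175, 0.2479]
tool_rot: [-0.041, 0.999, -0.0, -0.001]
ft_force: [0.6, -0.7, -0.7]
grip_width: 0.0872
grip_force: 0.0
```

```bash
python3 - <<'E'
from h import *
np.set_printoptions(precision=4,suppress=True)
c=snap('wrist','wrist1');R=np.array(c['R']);print(-R.T@c['t'],R)
o=robot.get_obs();print(o['time'],o['position'],o['tool_rot'],o['q'],o['joint_velocities'])
S,D=load('scene0'),load('side0')
for n,X in(('bench',(.5655,.1746,.042)),('short',(.5126,-.0046,.059)),('full',(.5248,-.0971,.07))): print(n,proj(c,X))
for n,a,b in(('yellow',(285,309),(305,277/4+190-0)),): print(onz(S,a,0))
print('weight',onz(S,(216,326),0),'dropper',onz(S,(234,272),0),'tape',onz(S,(295,375),0.012))
E
```

```text
[0.4821 0.1682 0.4341] [[-0.084   0.9965 -0.0001]
 [ 0.9507  0.0801  0.2994]
 [ 0.2984  0.0251 -0.9541]]
1.7 [0.5648 0.1751 0.2482] [-0.0411  0.9992 -0.     -0.0002] [ 0.1117  0.4293  1.4601  0.      1.2527 -1.5414] [-0.0007 -0.0033 -0.005  -0.0005  0.0013  0.0012]
bench [313.7035 206.4162]
short [113.341  133.9486]
full [ -1.8634 139.877 ]
[0.522  0.2764 0.    ]
weight [0.5967 0.3838 0.    ] dropper [0.677  0.2398 0.    ] tape [0.4074 0.4098 0.012 ]
```

View pics/wrist1.png

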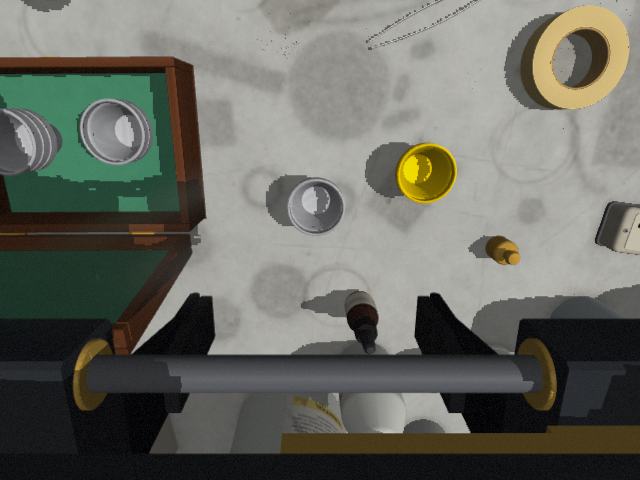

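Wrist1 shows the bench cup rim at columns 288–344, rows 177–234. The short stack's rim is at columns 79–151, rows 97–166. The yellow cup (427,172) and dropper (362,320) are clear of the grasp.

```bash
python3 - <<'E'
from h import *
from scipy.optimize import least_squares as LS
np.set_printoptions(precision=4,suppress=True)
S,D,W,V=[load(t) for t in('scene0','side0','wrist0','wrist1')]
a=np.linspace(0,2*np.pi,121)
def ext(c,X):
    P=np.array([proj(c,[X[0]+.028*np.cos(t),X[1]+.028*np.sin(t),X[2]]) for t in a]);
    return np.array([P[:,0].min(),P[:,0].max(),P[:,1].min(),P[:,1].max()])
C={'bench':[(S,(283.1,310.35,250.1)),(D,(323.6,351.9,251.6)),(V,(288,344,177,234))],
'short':[(S,(351.9,377.6,213.4)),(D,(322.4,358.6,291.6)),(W,(141,213,193,262)),(V,(79.5,151,97,166))]}
for k,v in C.items():
    for w in (v,v[:2],v[2:]):
        f=lambda X:np.concatenate([ext(c,X)[:len(m)]-np.array(m) for c,m in w])
        r=LS(f,[.55,.1,.05]);print(k,r.x,r.fun)
for k,z in(('bench',.042),('short',.059)): 
    for c,m in C[k]:
        r=LS(lambda X:ext(c,[X[0],X[1],z])[:len(m)]-np.array(m),[.55,.1]);print(k,r.x)
E
```

```text
bench [0.5652 0.1765 0.0419] [-0.8313 -0.1622  0.5283 -0.7191 -0.4506  0.0822 -1.5458  0.9845 -0.1169
  0.387 ]
bench [0.5655 0.1746 0.0425] [-0.4094  0.2256 -0.2026 -0.2589  0.0696  0.1895]
bench [0.5672 0.177  0.0312] [-0.4935  0.4937  0.4923 -0.5129]
short [ 0.5119 -0.0043  0.058 ] [-1.807  -1.9967  2.0477  0.5792  0.1158  0.2404 -0.3994 -2.7324  0.3756
 -1.5309  2.0706 -4.4828  2.0924 -0.3589]
short [ 0.5098 -0.0089  0.0615] [ 0.1685 -0.0277  0.1308  0.1329 -0.0276 -0.0858]
short [ 0.512  -0.0045  0.0568] [ 0.3438 -2.2428  0.3825 -1.7604  2.5576 -4.2079  2.2332 -0.4338]
bench [0.5654 0.1744]
bench [0.5664 0.1765]
bench [0.5651 0.1768]
short [ 0.5121 -0.0134]
short [ 0.511  -0.0051]
short [ 0.5135 -0.0045]
short [ 0.5109 -0.0028]
```

>>> play_rows:
  gripper: [-1,-1,-1,-1,-1,-1,-1,-0.4,0,0.4,0.4,0.4]
  delta_pos:
    - [-0.1,0.1,5]
    - [-0.1,0.1,10]
    - [-0.1,0.1,15]
    - [-0.1,0.1,19]
    - [-0.1,0.1,21.5]
    - [-0.1,0.1,23.1]
    - [-0.1,0.1,23.1]
    - [-0.1,0.1,23.1]
    - [-0.1,0.1,23.1]
    - [-0.1,0.1,23.1]
    - [-0.1,0.1,23.1]
    - [-0.1,0.1,23.1]
  turn:
    - [0,0,0]
    - [0,0,0]
    - [0,0,0]
    - [0,0,0]
    - [0,0,0]
    - [0,0,0]
    - [0,0,0]
    - [0,0,0]
    - [0,0,0]
    - [0,0,0]
    - [0,0,0]
    - [0,0,0]
  squeeze: 20

```text
time: 3.2
position: [0.5666, 0.1762, 0.0183]
tool_rot: [-0.042, 0.999, 0.0, 0.001]
ft_force: [0.3, 0.6, 4.2]
grip_width: 0.0453
grip_force: 2.2
```

```bash
python3 - <<'E'
from h import *
o=robot.get_obs();print(o['time'],o['position'],o['grip_width'],o['grip_force'],o['ft_force'])
snap('side','side2');snap('scene','scene2');snap('wrist','wrist2')
a=cv2.imread('pics/side2.png')[190:310,270:430];b=cv2.imread('pics/scene2.png')[200:320,230:350]
w=cv2.imread('pics/wrist2.png')
A=cv2.resize(a,(400,300),interpolation=2);B=cv2.resize(b,(300,300),interpolation=2)
cv2.imwrite('pics/m2.png',np.vstack([np.hstack([A,B]),cv2.resize(w[180:480,50:600],(700,300))]))
o=robot.get_obs();print(o['time'],o['grip_width'],o['grip_force'])
E
```

```text
3.2 [0.56660662 0.17621144 0.01830002] 0.04526984941300463 2.218048931376586 [0.2712321  0.63127772 4.21430746]
3.35 0.03345029245344953 0.8425961139437277
```

View pics/m2.png

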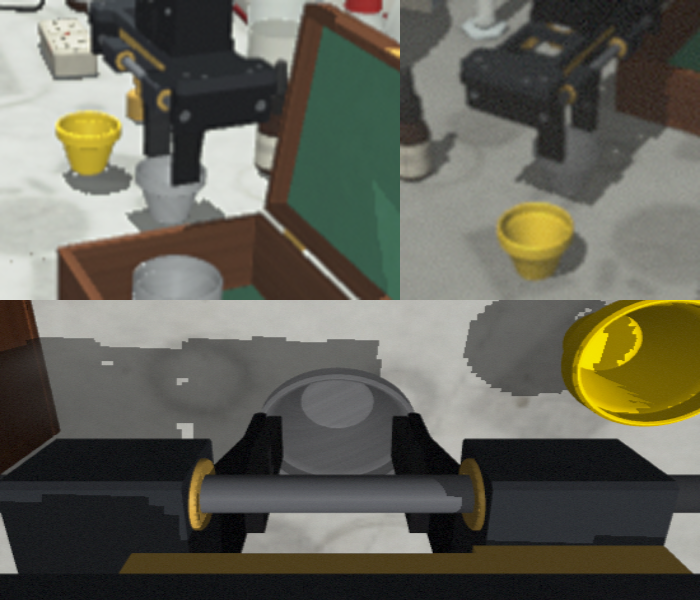

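The cup is slipping out on the −x (camera) side, so the grasp was off-centre. I'll measure where the fingers and cup really are.

```bash
python3 - <<'E'
from h import *
from scipy.optimize import least_squares as LS
np.set_printoptions(precision=4,suppress=True)
S,D,W=[load(t+'2') for t in('scene','side','wrist')]
o=robot.get_obs();T=o['position'];print(T,o['q'],o['tool_rot'])
a=np.linspace(0,2*np.pi,121)
def ext(c,X):
    P=np.array([proj(c,[X[0]+.028*np.cos(t),X[1]+.028*np.sin(t),X[2]]) for t in a]);
    return np.array([P[:,0].min(),P[:,0].max(),P[:,1].min(),P[:,1].max()])
print('side old fit',ext(D,(.5655,.1746,.0425)),'scene',ext(S,(.5655,.1746,.0425)),'wrist',ext(W,(.5655,.1765,.042)))
print('tcp', proj(S,T),proj(D,T),proj(W,T),proj(W,T+[0,.02,0]),proj(W,T+[0,-.02,0]))
print(-np.array(W['R']).T@W['t']-T, -np.array(load('wrist1')['R']).T@load('wrist1')['t'])
# fit cup: side left,right,top ; wrist top
f=lambda X:np.r_[ext(D,[*X,.042])[:3]-(322.9,352.1,251.7),ext(W,[*X,.042])[2]-248]
r=LS(f,[.56,.17]);print(r.x,r.fun)
f=lambda X:np.r_[ext(W,[*X,.042])[:3]-(255,374,248)]
r=LS(f,[.56,.17]);print(r.x,r.fun)
E
```

```text
[0.5665 0.1762 0.018 ] [ 0.1133  0.7362  1.6445 -0.0002  0.7595 -1.5417] [-0.0421  0.9991 -0.      0.0007]
side old fit [323.3155 351.9431 251.7861 264.2821] scene [282.6955 310.5816 249.9147 265.6477] wrist [249.766  380.1319 252.6003 370.5277]
tcp [295.7788 267.7541] [337.4374 268.6161] [314.002 293.409] [354.9409 296.6314] [272.8546 290.1702]
[-0.083  -0.0069  0.1861] [0.4821 0.1682 0.4341]
[0.5639 0.1728] [-0.1101 -0.6244  0.7663  0.1702]
[0.5638 0.1762] [-5.8801  5.8692  0.5584]
```

```bash
python3 - <<'E'
from h import *
np.set_printoptions(precision=4,suppress=True)
S,D,W=[load(t+'2') for t in('scene','side','wrist')]
for x in(.5565,.5765):
  for y in(.176-.02,.176-.035,.176+.02,.176+.035):
    for z in (.018,.045): print(x,round(y,3),z,'side',proj(D,(x,y,z)),'scene',proj(S,(x,y,z)))
a=cv2.imread('pics/side2.png')[190:290,300:390];b=cv2.imread('pics/scene2.png')[200:300,250:340]
c=snap('side','side3');d=snap('scene','scene3');print(robot.get_obs()['grip_width'])
a2=cv2.imread('pics/side3.png')[190:290,300:390]
b2=cv2.imread('pics/scene3.png')[200:300,250:340]
r=lambda i:cv2.resize(i,(399,299),interpolation=2)
r=lambda i:cv2.resize(i,(270,300),interpolation=2)
cv2.imwrite('pics/m3.png',np.vstack([np.hstack([r(a),r(b)]),np.hstack([r(a2),r(b2)])]))
E
```

```text
0.5565 0.156 0.018 side [335.7573 273.8025] scene [305.3487 264.6483]
0.5565 0.156 0.045 side [336.2041 261.2886] scene [305.5196 253.7397]
0.5565 0.141 0.018 side [338.1654 277.3721] scene [309.3491 261.2173]
0.5565 0.141 0.045 side [338.6492 264.7116] scene [309.5735 250.3733]
0.5565 0.196 0.018 side [329.6725 264.7831] scene [294.2701 274.1497]
0.5565 0.196 0.045 side [330.0299 252.6454] scene [294.2868 263.0677]
0.5565 0.211 0.018 side [327.5087 261.5758] scene [289.9539 277.8515]
0.5565 0.211 0.045 side [327.8357 249.5738] scene [289.9081 266.7038]
0.5765 0.156 0.018 side [345.5274 272.6286] scene [297.3049 261.4942]
0.5765 0.156 0.045 side [346.0913 260.1758] scene [297.363  250.6337]
0.5765 0.141 0.018 side [348.0676 276.1589] scene [301.3532 258.1231]
0.5765 0.141 0.045 side [348.6717 263.5608] scene [301.4661 247.3269]
0.5765 0.196 0.018 side [339.1068 263.7055] scene [286.0973 270.8271]
0.5765 0.196 0.045 side [339.5734 251.6255] scene [285.9976 259.7935]
0.5765 0.211 0.018 side [336.823  260.5314] scene [281.7323 274.4619]
0.5765 0.211 0.045 side [337.2564 248.586 ] scene [281.5687 263.3629]
0.028921887915529642
```

View pics/m3.png

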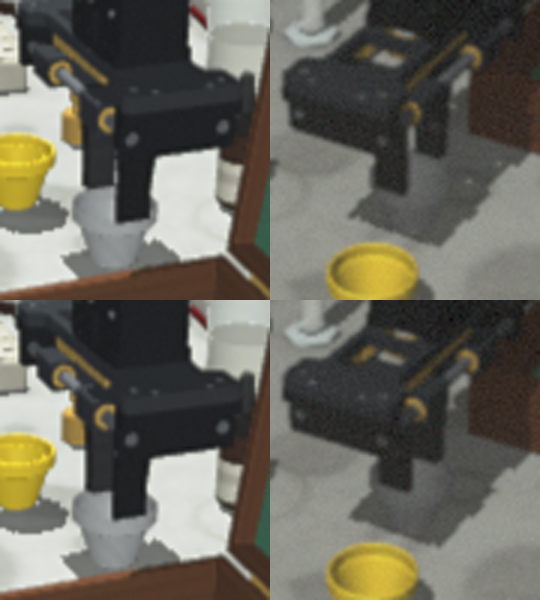

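```bash
python3 - <<'E'
from h import *
np.set_printoptions(precision=4,suppress=True)
S,D=load('scene0'),load('side0')
print(tri([(S,(342,144)),(D,(388,193))]),proj(S,(.58,0,.198)),proj(D,(.58,0,.198)),proj(D,(.67,0,.198)))
print(proj(S,(.575,0,.222)),proj(D,(.575,0,.222)),proj(D,(.675,0,.222)))
g=cv2.cvtColor(S['color'],cv2.COLOR_RGB2GRAY);print(g[125:155,336:350:2])
g=cv2.cvtColor(D['color'],cv2.COLOR_RGB2GRAY);print(g[180:206:1,436:452:2])
E
```

```text
(array([ 0.5762, -0.0034,  0.2271]), [np.float64(0.0032580545161303848), np.float64(0.0032580545161303583)]) [338.173  155.7895] [386.5488 212.5548] [440.2512 207.9677]
[340.7947 145.564 ] [384.6531 197.4661] [445.1008 192.883 ]
[[128 114  28  27  33  21  49]
 [127 110  33  29  29  22  40]
 [126 102  31  18  28  28  34]
 [126  84  20  27  17  26  36]
 [107  52  22  31  33  27  30]
 [ 68  37  29  33  29  25  40]
 [ 43  39  35  29  33  30  37]
 [ 41  34  28  31  24  33  36]
 [ 35  40  34  31  29  31  41]
 [ 40  43  38  36  32  31  41]
 [ 34  37  37  26  30  30  40]
 [ 43  42  36  32  27  42  44]
 [ 42  39  41  25  33  36  46]
 [ 43  42  36  23  19  35  45]
 [ 50  42  31  32  20  35  46]
 [ 49  44  28  25  25  35  38]
 [ 52  44  36  34  23  34  45]
 [ 46  39  33  25  30  41  41]
 [ 57  36  35  35  32  40  42]
 [ 51  42  35  28  46  45  41]
 [ 52  45  33  44  54  51  40]
 [ 54  50  50  55  51  42  45]
 [ 54  52  52  53  56  48  41]
 [ 58  53  48  55  48  54  40]
 [ 53  55  54  52  57  52  43]
 [ 54  51  52  48  50  54  42]
 [ 49  55  53  57  51  50  41]
 [ 50  51  49  48  51  52  42]
 [ 
[... 270 characters left out ...]
 [181 124  38  38  39  48  35  48]
 [189  94  37  39  38  48  33  54]
 [195  94  37  39  39  47  34  58]
 [197  96  38  40  40  48  32  68]
 [199  96  36  39  41  46  32  73]
 [198 105  43  38  42  46  32  91]
 [197 175  86  38  41  46  29 113]
 [197 193 108  53  39  44  27 121]
 [196 192 126 108  56  56  48 139]
 [195 192 130 135 111 116 118 152]
 [195 191 140 139 136 141 146 154]
 [195 191 141 136 139 139 148 153]
 [194 191 136 131 138 136 143 151]
 [194 190 131 120 134 136 139 147]
 [193 190 130 107 127 133 138 144]
 [192 187 123 106 108 128 136 142]
 [191 186 126 116  91 116 136 141]
 [190 186 133 130  95 103 137 142]
 [189 185 136 139 113 106 137 141]
 [188 186 139 141 131 122 138 142]]
```

The fingertips seen in two views sit about 25 mm above the reported TCP: at the start z≈0.225 against 0.198, and now 0.042 against 0.018. So the fingers closed over the rim instead of round the collar. I'll raise, open and recheck the cup.

>>> play_rows:
  gripper: [0.4,0.4,0.4,-1,-1,-1,-1,-1]
  delta_pos:
    - [0,0,-1]
    - [0,0,-4]
    - [0,0,-7]
    - [0,0,-7]
    - [0,0,-7]
    - [0,0,-7]
    - [0,0,-7]
    - [0,0,-7]
  turn:
    - [0,0,0]
    - [0,0,0]
    - [0,0,0]
    - [0,0,0]
    - [0,0,0]
    - [0,0,0]
    - [0,0,0]
    - [0,0,0]

```text
time: 4.45
position: [0.5656, 0.1761, 0.0868]
tool_rot: [-0.042, 0.999, -0.0, -0.001]
ft_force: [0.4, 0.1, -0.5]
grip_width: 0.0684
grip_force: 0.0
```

```bash
cat > mask.py <<'E'
from h import *
def shift(tagA,tagB,x0,y0,w,h):
    g=[cv2.cvtColor(load(t)['color'],cv2.COLOR_RGB2GRAY) for t in(tagA,tagB)]
    T=g[0][y0:y0+h,x0:x0+w]; m=cv2.matchTemplate(g[1][y0-15:y0+h+15,x0-15:x0+w+15],T,cv2.TM_CCOEFF_NORMED)
    _,v,_,p=cv2.minMaxLoc(m); return p[0]-15,p[1]-15,round(v,3)
E
python3 - <<'E'
from mask import *
np.set_printoptions(precision=4,suppress=True)
o=robot.get_obs();print(o['time'],o['position'],o['grip_width'],o['ft_force'])
for n in('side','scene','wrist'): snap(n,n+'4')
print(shift('side0','side4',320,248,36,32),shift('scene0','scene4',280,247,34,32))
print([proj(load('wrist4'),X) for X in((.5655,.1765,.042),)])
for t in('side','scene'):
    a=cv2.imread(f'pics/{t}0.png');b=cv2.imread(f'pics/{t}4.png')
s4=cv2.imread('pics/side4.png')[170:290,290:390];s0=cv2.imread('pics/side0.png')[170:290,290:390]
w=cv2.imread('pics/wrist4.png')[80:380,100:500]
cv2.imwrite('pics/m4.png',np.hstack([np.vstack([cv2.resize(s0,(250,300),interpolation=2),cv2.resize(s4,(250,300),interpolation=2)]),cv2.resize(w,(540,405)).copy() if 0 else np.vstack([cv2.resize(w,(533,400)),np.zeros((200,533,3),np.uint8)])]))
E
```

```text
4.45 [0.5656 0.1761 0.0868] 0.06837479503740032 [ 0.4298  0.1347 -0.4808]
(0, 0, 0.973) (0, 0, 0.499)
[array([314.8441, 262.0543])]
```

View pics/m4.png

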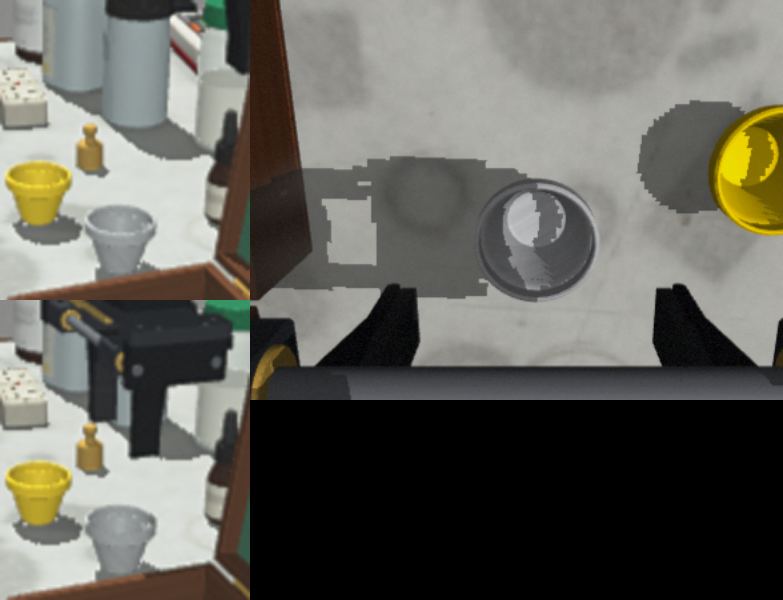

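The cup is unmoved and upright: its side view matches the original exactly. In wrist4 its rim spans columns 270–361, rows 214–306, which puts it at (0.564, 0.177). I'll descend 25 mm deeper than before.

>>> play_rows:
  gripper: [-1,-1,-1,-1,-1,-1]
  delta_pos:
    - [0.15,0.1,2]
    - [0.15,0.1,5]
    - [0.15,0.1,7.5]
    - [0.15,0.1,8.6]
    - [0.15,0.1,9.3]
    - [0.15,0.1,9.3]
  turn:
    - [0,0,0]
    - [0,0,0]
    - [0,0,0]
    - [0,0,0]
    - [0,0,0]
    - [0,0,0]

```text
time: 5.35
position: [0.5645, 0.177, -0.0054]
tool_rot: [-0.042, 0.999, 0.0, 0.0]
ft_force: [-0.7, -0.0, -0.4]
grip_width: 0.0871
grip_force: 0.0
```

>>> play_rows:
  gripper: [-0.3,0,0.3,0.5,0.5,0.5,0.5,0.5]
  delta_pos:
    - [0,0,0]
    - [0,0,0]
    - [0,0,0]
    - [0,0,0]
    - [0,0,0]
    - [0,0,0]
    - [0,0,0]
    - [0,0,0]
  turn:
    - [0,0,0]
    - [0,0,0]
    - [0,0,0]
    - [0,0,0]
    - [0,0,0]
    - [0,0,0]
    - [0,0,0]
    - [0,0,0]
  squeeze: 20

```text
time: 6.35
position: [0.5644, 0.177, -0.0053]
tool_rot: [-0.042, 0.999, -0.0, 0.0]
ft_force: [-0.7, -0.6, 3.9]
grip_width: 0.0547
grip_force: 20.0
```

>>> play_rows:
  gripper: [0.5,0.5,0.5,0.5,0.5,0.5,0.5,0.5,0.5,0.5,0.5]
  delta_pos:
    - [0,0,-1]
    - [0,0,-4]
    - [0,0,-8]
    - [0,0,-11]
    - [1,-3,-11]
    - [2.5,-7,-11]
    - [4.5,-12,-11]
    - [6,-15.5,-11]
    - [6.8,-17.8,-11]
    - [6.8,-17.8,-11]
    - [6.8,-17.8,-11]
  turn:
    - [0,0,0]
    - [0,0,0]
    - [0,0,0]
    - [0,0,0]
    - [0,0,0]
    - [0,0,0]
    - [0,0,0]
    - [0,0,0]
    - [0,0,0]
    - [0,0,0]
    - [0,0,0]

```text
time: 7.72
position: [0.5117, -0.0056, 0.1046]
tool_rot: [-0.042, 0.999, 0.0, 0.0]
ft_force: [0.4, 0.6, -1.1]
grip_width: 0.0547
grip_force: 20.0
```

```bash
python3 - <<'E'
from h import *
np.set_printoptions(precision=4,suppress=True)
o=robot.get_obs();print(o['time'],o['position'],o['grip_width'],o['grip_force'],o['ft_force'])
for n in('side','scene','wrist'): snap(n,n+'5')
a=cv2.imread('pics/side5.png')[180:360,300:440];b=cv2.imread('pics/scene5.png')[150:270,310:430]
w=cv2.imread('pics/wrist5.png')[120:420,120:520]
up=np.hstack([cv2.resize(a,(311,400),interpolation=2),cv2.resize(b,(400,400),interpolation=2)])
im=np.hstack([np.vstack([cv2.resize(a,(233,300),interpolation=2),cv2.resize(b,(233,233),interpolation=2),np.zeros((67,233,3),np.uint8)]),np.vstack([cv2.resize(w,(560,420),interpolation=2),np.zeros((180,560,3),np.uint8)])])
cv2.imwrite('pics/m5.png',im);print(im.shape)
E
```

```text
7.725 [ 0.5117 -0.0056  0.1046] 0.05467296031688008 19.999972600271576 [ 0.3905  0.6312 -1.0832]
(600, 793, 3)
```

View pics/m5.png

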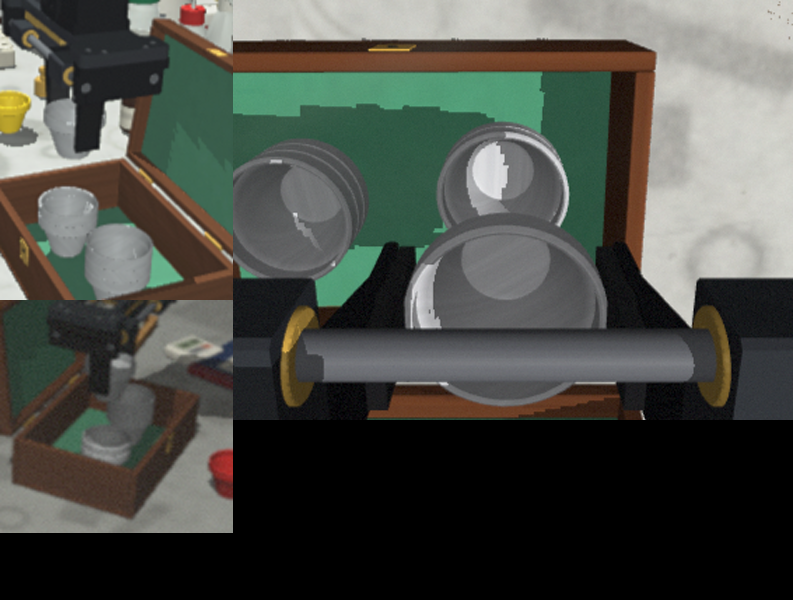

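Wrist5: the held cup's rim spans columns 243–387, rows 272–409. The stack rim below it spans columns 266–359 with top row ≈215.

```bash
python3 - <<'E'
from h import *
from scipy.optimize import least_squares as LS
np.set_printoptions(precision=4,suppress=True)
W=load('wrist5');T=np.array([.5117,-.0056,.1046])
a=np.linspace(0,2*np.pi,181)
def ext(c,X):
    P=np.array([proj(c,[X[0]+.028*np.cos(t),X[1]+.028*np.sin(t),X[2]]) for t in a]);
    return np.array([P[:,0].min(),P[:,0].max(),P[:,1].min(),P[:,1].max()])
f=lambda X:ext(W,X)-(242.9,387.1,272,409.3)
r=LS(f,[.51,0,.15]);print('held',r.x,r.x-T,r.fun)
f=lambda X:ext(W,X)[:2]-(242.9,387.1)
r=LS(lambda X:ext(W,[X[0],X[1],.152])-(242.9,387.1,272,409.3),[.51,0]);print('held z.152',r.x,r.fun)
for z in(.059,.057,.061):
    r=LS(lambda X:ext(W,[*X,z])[:3]-(265.7,359.3,215),[.51,0]);print('stack',z,r.x,r.fun,ext(W,[*r.x,z]))
E
```

```text
held [ 0.511  -0.0048  0.152 ] [-0.0007  0.0008  0.0474] [-2.4343  2.4342  2.6133 -2.9095]
held z.152 [ 0.511  -0.0049] [-2.4419  2.4418  2.6078 -2.9016]
stack 0.059 [ 0.5114 -0.0061] [-0.7631  0.7641  0.0519] [264.9369 360.0641 215.0519 304.7487]
stack 0.057 [ 0.5119 -0.0061] [-0.3703  0.3708  0.025 ] [265.3297 359.6708 215.025  304.0075]
stack 0.061 [ 0.5109 -0.0062] [-1.1625  1.1639  0.0797] [264.5375 360.4639 215.0797 305.5022]
```

>>> play_rows:
  gripper: [0.5,0.5,0.5,0.5,0.5,0.5,0.5]
  delta_pos:
    - [0,-0.12,0]
    - [0,-0.12,1.5]
    - [0,-0.12,3.5]
    - [0,-0.12,5]
    - [0,-0.12,6]
    - [0,-0.12,6.7]
    - [0,-0.12,7]
  turn:
    - [0,0,0]
    - [0,0,0]
    - [0,0,0]
    - [0,0,0]
    - [0,0,0]
    - [0,0,0]
    - [0,0,0]

```text
time: 8.75
position: [0.5116, -0.007, 0.0344]
tool_rot: [-0.042, 0.999, 0.0, -0.0]
ft_force: [-0.6, 3.3, 10.5]
grip_width: 0.0549
grip_force: 24.1
```

>>> play_rows:
  gripper: [0.5,0.5,0.5,0.5,0.5]
  delta_pos:
    - [0,0,0.25]
    - [0,0,0.5]
    - [0,0,0.75]
    - [0,0,0.95]
    - [0,0,0.95]
  turn:
    - [0,0,0]
    - [0,0,0]
    - [0,0,0]
    - [0,0,0]
    - [0,0,0]

```text
time: 9.38
position: [0.5131, -0.0074, 0.0272]
tool_rot: [-0.042, 0.999, -0.0, 0.002]
ft_force: [-1.9, 0.6, 13.1]
grip_width: 0.0548
grip_force: 20.0
```

Force appeared when the fingertips reached the receiving cup's rim. The tips overlap that collar, which is the same diameter. I'll soften the grip so the cup self-centres, and press on gently.

>>> play_rows:
  gripper: [0.5,0.5,0.5]
  delta_pos:
    - [0,0,0]
    - [0,0,0]
    - [0,0,0]
  turn:
    - [0,0,0]
    - [0,0,0]
    - [0,0,0]
  squeeze: 6

```text
time: 9.75
position: [0.5119, -0.0074, 0.025]
tool_rot: [-0.042, 0.999, -0.0, 0.0]
ft_force: [-0.5, 0.2, 0.7]
grip_width: 0.0552
grip_force: 6.0
```

```bash
python3 - <<'E'
from h import *
o=robot.get_obs();print(o['time'],o['position'],o['grip_width'],o['grip_force'],o['ft_force'],o['moment'])
for n in('side','scene','wrist'): snap(n,n+'6')
a=cv2.imread('pics/side6.png')[255:360,300:410]
w=cv2.imread('pics/wrist6.png')[170:430,170:470]
cv2.imwrite('pics/m6.png',np.hstack([cv2.resize(a,(398,380),interpolation=2),cv2.resize(w,(400,380),interpolation=2)]))
E
```

```text
9.75 [ 0.51189795 -0.00740586  0.02502843] 0.05515090338705363 6.0001091876529244 [-0.54096445  0.16241983  0.6615223 ] [ 0.15400915  0.00188334 -0.10458892]
```

View pics/m6.png

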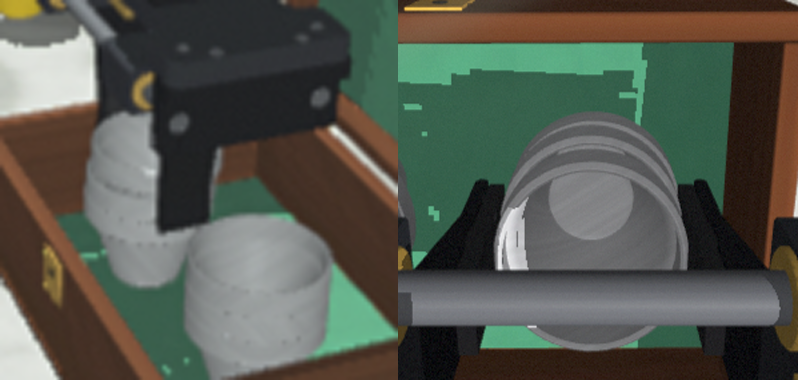

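That was my 11th picture, one over the limit of 10, so I'll work from numbers only from here. It shows the cup nested almost home and upright between the fingers, with the force relaxed. I'll press the last millimetres softly.

>>> play_rows:
  gripper: [0.5,0.5,0.5,0.5,0.5]
  delta_pos:
    - [0,0,0.1]
    - [0,0,0.2]
    - [0,0,0.3]
    - [0,0,0.4]
    - [0,0,0.4]
  turn:
    - [0,0,0]
    - [0,0,0]
    - [0,0,0]
    - [0,0,0]
    - [0,0,0]

```text
time: 10.52
position: [0.512, -0.0066, 0.0227]
tool_rot: [-0.042, 0.999, 0.0, 0.001]
ft_force: [-1.7, 3.4, 17.4]
grip_width: 0.055
grip_force: 13.5
```

>>> play_rows:
  gripper: [0.5,0.0,-0.45,-0.45,-0.45,-0.45]
  delta_pos:
    - [0,0,-0.15]
    - [0,0,-0.15]
    - [0,0,-0.15]
    - [0,0,-0.15]
    - [0,0,-0.15]
    - [0,0,-0.15]
  turn:
    - [0,0,0]
    - [0,0,0]
    - [0,0,0]
    - [0,0,0]
    - [0,0,0]
    - [0,0,0]

```text
time: 11.28
position: [0.5117, -0.0074, 0.0224]
tool_rot: [-0.042, 0.999, -0.0, 0.0]
ft_force: [-0.0, 0.2, 3.1]
grip_width: 0.0628
grip_force: 2.4
```

>>> play_rows:
  gripper: [-0.45,-0.45,-0.45,-0.45,-0.45,-0.45,-0.45,-0.45]
  delta_pos:
    - [0,0,0]
    - [0,0,-0.5]
    - [0,0,-1.5]
    - [0,0,-3]
    - [0,0,-6]
    - [0,0,-11]
    - [0,0,-15]
    - [0,0,-15]
  turn:
    - [0,0,0]
    - [0,0,0]
    - [0,0,0]
    - [0,0,0]
    - [0,0,0]
    - [0,0,0]
    - [0,0,0]
    - [0,0,0]

```text
time: 12.28
position: [0.5142, -0.0078, 0.1766]
tool_rot: [-0.042, 0.999, -0.001, 0.004]
ft_force: [-0.3, -0.4, 0.3]
grip_width: 0.0629
grip_force: 0.0
```

```bash
python3 - <<'E'
from mask import *
from scipy.optimize import least_squares as LS
np.set_printoptions(precision=4,suppress=True)
o=robot.get_obs();print(o['time'],o['position'],o['ft_force'],o['grip_width'])
for n in('side','scene','wrist'): snap(n,n+'7')
# full stack unmoved?
print('full',shift('side0','side7',352,315,40,40),shift('scene0','scene7',366,194,24,16))
# short stack now vs 3-cup prediction: shift from rim z .059 -> .070 
for n in('side','scene'):
    c=load(n+'7');d=proj(c,(.512,-.006,.070))-proj(c,(.512,-.006,.059));print(n,'expected rim shift',d)
print('short',shift('side0','side7',322,291,38,19),shift('scene0','scene7',351,212,27,12))
# edge-based rim left/right/top in the wrist view
c=load('wrist7');g=cv2.cvtColor(c['color'],cv2.COLOR_RGB2GRAY);cv2.imwrite('pics/w7.png',g)
p=proj(c,(.512,-.006,.07));q=proj(c,(.525,-.092,.07));print(p,q)
hsv=cv2.cvtColor(c['color'],cv2.COLOR_RGB2HSV)
m=(hsv[:,:,1]<60).astype(np.uint8)
for r in range(int(p[1])-50,int(p[1])+45,8):
    row=m[r];xs=np.flatnonzero(np.diff(row.astype(int)));print(r,xs[(xs>60)&(xs<420)])
# side rows down the stack centre: green->grey top
d=load('side7');h=cv2.cvtColor(d['color'],cv2.COLOR_RGB2GRAY);print(h[275:325,341])
E
```

```text
12.275 [ 0.5142 -0.0078  0.1766] [-0.3229 -0.4085  0.3269] 0.06285638593523321
full (0, 0, 0.674) (-12, 15, 0.791)
side expected rim shift [ 0.258  -6.1082]
scene expected rim shift [ 0.369  -4.3442]
short (2, -6, 0.922) (0, -5, 0.797)
[315.7806 235.9949] [196.1586 243.4064]
185 [107 376 377 398]
193 [108 297 331 398]
201 [109 135 136 145 147 148 149 186 215 288 342 397]
209 [111 131 132 135 139 142 144 145 151 173 227 283 347 397]
217 [112 123 130 131 133 134 137 140 143 144 152 162 233 278 350 397]
225 [114 124 128 130 132 133 135 137 144 145 146 151 152 157 236 275 351 396]
233 [115 125 129 132 133 153 238 274 351 374 375 396]
241 [116 153 237 274 351 374 375 395]
249 [117 138 139 151 152 154 234 276 349 395]
257 [118 137 138 140 142 147 149 151 153 155 156 157 229 281 345 394]
265 [120 130 139 140 150 151 153 163 225 289 336 394]
273 [121 131 145 173 217 393]
[216 217 219 222 224 155 100  77  65  63  69 117 154 154 152 150 152 156
 164 163 162 164 165 166 167 165 162 163 178 192 167 153 153 154 156 155
 153 154 155 157 154 143 151 157 157 155 153 139 140 142]
```

```bash
python3 - <<'E'
from mask import *
from scipy.optimize import least_squares as LS
np.set_printoptions(precision=4,suppress=True)
c=load('wrist7');hsv=cv2.cvtColor(c['color'],cv2.COLOR_RGB2HSV);m=(hsv[:,:,1]<60).astype(np.uint8)
n,l,s,ce=cv2.connectedComponentsWithStats(m)
a=np.linspace(0,2*np.pi,181)
def ext(c,X):
    P=np.array([proj(c,[X[0]+.028*np.cos(t),X[1]+.028*np.sin(t),X[2]]) for t in a]);
    return np.array([P[:,0].min(),P[:,0].max(),P[:,1].min(),P[:,1].max()])
for p in((315,236),(180,243)):
    k=l[p[1],p[0]+30];print(s[k],ce[k])
    # closest blob edge
for z in(.066,.07,.074,.08):
    r=LS(lambda X:ext(c,[*X,z])[[0,1,3]]-(274.5,351.5,270),[.51,0]);print(z,r.x,r.fun)
def rims(tag,cx,cy,w,h):
    d=load(tag);hs=cv2.cvtColor(d['color'],cv2.COLOR_RGB2HSV);mm=hs[:,:,1]<60
    for y in range(cy,cy+h,3):
        xs=np.flatnonzero(np.diff(mm[y,cx:cx+w].astype(int)))+cx;print(tag,y,xs)
rims('side7',312,283,90,45);rims('side0',312,290,90,30)
D=load('side7')
print(ext(D,(.512,-.006,.07)),ext(D,(.512,-.009,.07)),ext(D,(.514,-.008,.07)),ext(D,(.510,-.009,.059)))
E
```

```text
[ 275  190   77   83 5137] [313.8925 231.3467]
[ 130  198  109   85 5648] [192.4568 240.6723]
0.066 [ 0.5119 -0.008 ] [ 0.1556 -0.1556 -0.0095]
0.07 [ 0.5104 -0.0081] [-0.3891  0.389   0.024 ]
0.074 [ 0.5089 -0.0083] [-0.9494  0.9492  0.0595]
0.08 [ 0.5067 -0.0084] [-1.8209  1.8204  0.1167]
side7 283 [324 397 398]
side7 286 [336 346 400]
side7 289 [327 355 391 392]
side7 292 [324 359 391 396]
side7 295 [323 361 394 399]
side7 298 [323 361 398]
side7 301 [322 360]
side7 304 [323 359 366 369 370 371]
side7 307 [322 359]
side7 310 [322 358 375 376]
side7 313 [321 358 378 379]
side7 316 [315 316 324 382]
side7 319 [317 318 326 387]
side7 322 [319 320 327 390]
side7 325 [329 391]
side0 290 [390 393]
side0 293 [328 350 392 397]
side0 296 [324 355 396 400]
side0 299 [322 358 399]
side0 302 [322 359]
side0 305 [322 358 361 364 371 372]
side0 308 [322 358 373 374]
side0 311 [322 358 376 377]
side0 314 [315 319 322 357 362 374]
side0 317 [324 385]
[323.4821 359.5396 285.8647 304.2705] [324.0302 360.223  286.7569 305.3009] [325.0835 361.2058 286.3073 304.7794] [322.6468 358.6406 292.8775 311.7748]
```

Numbers agree with a seated rim: the side view rose 6 px against 6.1 expected, and the wrist fit puts it at the stack axis. To be sure it is fully home, I'll tap both sides of the rim lightly with the fingertips, set about 48 mm apart. The contact height should be TCP ≈ 0.046.

>>> play_rows:
  gripper: [-0.1,-0.1,-0.1,-0.1,-0.1,-0.1,-0.1]
  delta_pos:
    - [0.1,0,0]
    - [0.1,0,4]
    - [0.1,0,8]
    - [0.1,0,10.5]
    - [0.1,0,11.5]
    - [0.1,0,12]
    - [0.1,0,12]
  turn:
    - [0,0,0]
    - [0,0,0]
    - [0,0,0]
    - [0,0,0]
    - [0,0,0]
    - [0,0,0]
    - [0,0,0]

```text
time: 13.3
position: [0.5109, -0.0074, 0.0526]
tool_rot: [-0.042, 0.999, -0.0, 0.0]
ft_force: [0.2, -0.1, 0.9]
grip_width: 0.0478
grip_force: 0.0
```

>>> play_rows:
  gripper: [-0.1,-0.1,-0.1]
  delta_pos:
    - [0,0,0.2]
    - [0,0,0.4]
    - [0,0,0.4]
  turn:
    - [0,0,0]
    - [0,0,0]
    - [0,0,0]

```text
time: 13.68
position: [0.5107, -0.0074, 0.0487]
tool_rot: [-0.042, 0.999, -0.0, 0.0]
ft_force: [-0.3, 0.2, 0.1]
grip_width: 0.048
grip_force: 0.0
```

>>> play_rows:
  gripper: [-0.1,-0.1,-0.1,-0.1]
  delta_pos:
    - [0,0,0.1]
    - [0,0,0.2]
    - [0,0,0.3]
    - [0,0,0.3]
  turn:
    - [0,0,0]
    - [0,0,0]
    - [0,0,0]
    - [0,0,0]

```text
time: 14.18
position: [0.5108, -0.0074, 0.0462]
tool_rot: [-0.042, 0.999, -0.0, 0.0]
ft_force: [-1.4, 0.0, 6.6]
grip_width: 0.0475
grip_force: 3.4
```

>>> play_rows:
  gripper: [-0.1,-0.1,-0.1]
  delta_pos:
    - [0,0,0.1]
    - [0,0,0.2]
    - [0,0,0.2]
  turn:
    - [0,0,0]
    - [0,0,0]
    - [0,0,0]

```text
time: 14.55
position: [0.5112, -0.0075, 0.0459]
tool_rot: [-0.042, 0.999, -0.0, 0.001]
ft_force: [-3.7, 0.9, 20.3]
grip_width: 0.048
grip_force: 10.1
```

Contact is at 0.046 and rigid under 20 N, so the cup is fully home. Next I plan the lid push from behind its free edge, with fingers shut and the tip corner following the outer face's arc.

```bash
python3 - <<'E'
from h import *
np.set_printoptions(precision=4,suppress=True)
S,D,W=load('scene0'),load('side0'),load('wrist0')
print('cyl base',onz(W,(487,205),.01),onz(S,(263,212),.0),'bottlebox',onz(S,(245,203),0))
print('cyl top side',tri([(S,(262,137)),(D,(496,203))]))
# refine box with lid corners + angle
p=np.array([.5325,-.0511,.084]);e=np.array([np.cos(p[2]),np.sin(p[2])]);n=np.array([-e[1],e[0]])
T=np.array([.511,-.0074,.0449])
u0=(T[:2]-p[:2])@e; v0=(T[:2]-p[:2])@n; z0=T[2]+.024
print('u0,v0',u0,v0)
for th in (1.63,1.5,1.35,1.2,1.05,.9,.75,.6,.45,.3,.2,.1,0,-.03):
    r=.135;u=.075-r*np.cos(th)+.021*np.sin(th)+.0095;z=.061+r*np.sin(th)+.021*np.cos(th)
    print(th,'u,z tip',round(u,4),round(z,4),'tool dx,dz cm',round(-(u-u0)*100,1),round(-(z-z0)*100,1))
print('hover u=.14',-(.14-u0)*100, 'dv',(0-v0)*100)
from scipy.optimize import least_squares as LS
def P(th,r,y,d): 
    L=(.075-r*np.cos(th)+d*np.sin(th),y,.061+r*np.sin(th)+d*np.cos(th)); return np.r_[p[:2]+e*L[0]+n*L[1],L[2]]
o=[(S,(301.6,154.6),.105),(D,(485.9,240.4),-.105)]
r=LS(lambda q:np.concatenate([proj(c,P(q[0],.15,y,.021)+[q[1],q[2],0])-m for c,m,y in o]),[1.6,0,0]);print(r.x,r.fun)
E
```

```text
cyl base [0.7812 0.0047 0.01  ] [0.7822 0.0055 0.    ] bottlebox [ 0.8482 -0.0054  0.    ]
cyl top side (array([0.776 , 0.0067, 0.1963]), [np.float64(0.0006750794684092797), np.float64(0.0006750794684093035)])
u0,v0 -0.017757707928554484 0.045349793925928174
1.63 u,z tip 0.1135 0.1945 tool dx,dz cm -13.1 -12.6
1.5 u,z tip 0.0959 0.1971 tool dx,dz cm -11.4 -12.8
1.35 u,z tip 0.0754 0.1973 tool dx,dz cm -9.3 -12.8
1.2 u,z tip 0.0552 0.1944 tool dx,dz cm -7.3 -12.6
1.05 u,z tip 0.0355 0.1886 tool dx,dz cm -5.3 -12.0
0.9 u,z tip 0.017 0.1798 tool dx,dz cm -3.5 -11.1
0.75 u,z tip 0.0 0.1684 tool dx,dz cm -1.8 -9.9
0.6 u,z tip -0.0151 0.1546 tool dx,dz cm -0.3 -8.6
0.45 u,z tip -0.0279 0.1386 tool dx,dz cm 1.0 -7.0
0.3 u,z tip -0.0383 0.121 tool dx,dz cm 2.1 -5.2
0.2 u,z tip -0.0436 0.1084 tool dx,dz cm 2.6 -4.0
0.1 u,z tip -0.0477 0.0954 tool dx,dz cm 3.0 -2.6
0 u,z tip -0.0505 0.082 tool dx,dz cm 3.3 -1.3
-0.03 u,z tip -0.0511 0.0779 tool dx,dz cm 3.3 -0.9
hover u=.14 -15.77577079285545 dv -4.534979392592818
[ 1.6603 -0.0018 -0.0009] [ 0.1756  0.3483  0.1379 -0.1892]
```

>>> play_rows:
  gripper: [-0.1,-0.1,0.3,1,1,1,1,1,1,1,1,1]
  delta_pos:
    - [0,0,-1]
    - [0,0,-5]
    - [0,0,-10]
    - [0,0,-15]
    - [0,0,-20]
    - [-4,-1.5,-20.5]
    - [-9,-3,-20.5]
    - [-13,-4.5,-20.5]
    - [-16,-4.5,-20.5]
    - [-16,-4.5,-20.5]
    - [-16,-4.5,-16]
    - [-16,-4.5,-12.5]
  turn:
    - [0,0,0]
    - [0,0,0]
    - [0,0,0]
    - [0,0,0]
    - [0,0,0]
    - [0,0,0]
    - [0,0,0]
    - [0,0,0]
    - [0,0,0]
    - [0,0,0]
    - [0,0,0]
    - [0,0,0]

```text
time: 16.05
position: [0.6718, -0.0384, 0.1672]
tool_rot: [-0.042, 0.999, 0.0, -0.001]
ft_force: [-0.4, -1.0, -0.9]
grip_width: 0.0002
grip_force: 0.0
```

>>> play_rows:
  gripper: [1,1,1,1,1,1]
  delta_pos:
    - [0,0,0]
    - [0.8,0,0]
    - [1.6,0,0]
    - [2.3,0,0]
    - [2.9,0,0]
    - [3.5,0,-0.2]
  turn:
    - [0,0,0]
    - [0,0,0]
    - [0,0,0]
    - [0,0,0]
    - [0,0,0]
    - [0,0,0]

```text
time: 16.8
position: [0.639, -0.042, 0.171]
tool_rot: [-0.042, 0.999, -0.0, 0.001]
ft_force: [1.3, -1.6, -0.1]
grip_width: 0.0007
grip_force: 0.8
```

>>> play_rows:
  gripper: [1,1,1,1,1,1]
  delta_pos:
    - [1,0,-0.1]
    - [2,0,-0.1]
    - [3,0,-0.1]
    - [4,0,0]
    - [5.2,0,0.1]
    - [5.2,0,0.1]
  turn:
    - [0,0,0]
    - [0,0,0]
    - [0,0,0]
    - [0,0,0]
    - [0,0,0]
    - [0,0,0]

```text
time: 17.55
position: [0.5849, -0.0457, 0.1688]
tool_rot: [-0.042, 0.999, 0.001, -0.002]
ft_force: [0.5, 0.4, -1.2]
grip_width: 0.0007
grip_force: 0.0
```

```bash
python3 - <<'E'
from mask import *
snap('side','side8');a=load('side0')['color'].astype(int);b=load('side8')['color'].astype(int)
h=cv2.cvtColor(load('side8')['color'],cv2.COLOR_RGB2HSV)
g=((h[:,:,0]>60)&(h[:,:,0]<95)&(h[:,:,1]>70));g[:190]&=False
ys,xs=np.nonzero(g[:330,370:500]);print(len(ys),xs.min()+370,xs.max()+370,ys.min())
h=cv2.cvtColor(load('side0')['color'],cv2.COLOR_RGB2HSV);g=((h[:,:,0]>60)&(h[:,:,0]<95)&(h[:,:,1]>70))
ys,xs=np.nonzero(g[190:330,370:500]);print(len(ys),xs.min()+370,xs.max()+370,ys.min()+190)
o=robot.get_obs();print(o['time'],o['position'],o['ft_force'])
E
```

```text
2166 370 435 221
6031 370 468 201
17.6 [ 0.58561478 -0.04577392  0.16893758] [0.18870043 0.53713763 0.13678635]
```

>>> play_rows:
  gripper: [1,1,1,1,1,1,1,1,1,1]
  delta_pos:
    - [1,0,0.3]
    - [2,0,0.6]
    - [3,0,1.0]
    - [3.8,0,1.5]
    - [4.7,0,2.1]
    - [5.5,0,2.7]
    - [6.3,0,3.3]
    - [7,0,4]
    - [7.7,0,4.8]
    - [8.3,0,5.6]
  turn:
    - [0,0,0]
    - [0,0,0]
    - [0,0,0]
    - [0,0,0]
    - [0,0,0]
    - [0,0,0]
    - [0,0,0]
    - [0,0,0]
    - [0,0,0]
    - [0,0,0]

```text
time: 18.85
position: [0.5041, -0.0531, 0.1128]
tool_rot: [-0.042, 0.999, -0.0, -0.0]
ft_force: [-0.3, -0.6, 1.0]
grip_width: 0.0004
grip_force: 0.4
```

>>> play_rows:
  gripper: [1,1,1,1,1]
  delta_pos:
    - [0.4,0,0.6]
    - [0.8,0,1.2]
    - [1.1,0,1.8]
    - [1.4,0,2.4]
    - [1.6,0,3]
  turn:
    - [0,0,0]
    - [0,0,0]
    - [0,0,0]
    - [0,0,0]
    - [0,0,0]

```text
time: 19.48
position: [0.4881, -0.0544, 0.083]
tool_rot: [-0.042, 0.999, 0.0, -0.0]
ft_force: [0.4, 0.7, 0.5]
grip_width: 0.0004
grip_force: 0.4
```

>>> play_rows:
  gripper: [1,1,1,1,1,1]
  delta_pos:
    - [0.2,0,0.6]
    - [0.4,0,1.2]
    - [0.5,0,1.7]
    - [0.6,0,2.1]
    - [0.6,0,2.4]
    - [0.6,0,2.4]
  turn:
    - [0,0,0]
    - [0,0,0]
    - [0,0,0]
    - [0,0,0]
    - [0,0,0]
    - [0,0,0]

```text
time: 20.23
position: [0.4825, -0.0548, 0.0592]
tool_rot: [-0.042, 0.999, 0.0, -0.0]
ft_force: [-0.7, 0.5, 0.3]
grip_width: 0.0009
grip_force: 0.0
```

```bash
python3 - <<'E'
from mask import *
for n in('side','scene'): snap(n,n+'9')
o=robot.get_obs();print(o['time'],o['position'],o['ft_force'])
for n in('side9','scene9'):
    h=cv2.cvtColor(load(n)['color'],cv2.COLOR_RGB2HSV);g=((h[:,:,0]>60)&(h[:,:,0]<95)&(h[:,:,1]>70)).astype(np.uint8)
    g[:180]=0; 
    ys,xs=np.nonzero(g[:,290:500]);print(n,len(ys),(xs.min()+290,xs.max()+290,ys.min(),ys.max()) if len(ys) else '')
E
```

```text
20.325 [ 0.48267998 -0.05489187  0.05943863] [0.19947724 0.62728407 0.16251902]
side9 37 (np.int64(374), np.int64(394), np.int64(180), np.int64(181))
scene9 1 (np.int64(447), np.int64(447), np.int64(191), np.int64(191))
```

>>> play_rows:
  gripper: [1,1,1,1,1]
  delta_pos:
    - [0,0,0.15]
    - [0,0,0.3]
    - [0,0,0.4]
    - [0,0,0.5]
    - [0,0,0.5]
  turn:
    - [0,0,0]
    - [0,0,0]
    - [0,0,0]
    - [0,0,0]
    - [0,0,0]

```text
time: 20.95
position: [0.4829, -0.055, 0.0579]
tool_rot: [-0.042, 0.999, -0.001, 0.001]
ft_force: [-6.7, 1.2, 30.8]
grip_width: 0.0005
grip_force: 15.2
```

Hard stop at tip z = 0.082, exactly the shut height. I'll retreat and check.

>>> play_rows:
  gripper: [1,1,1,1,1,1]
  delta_pos:
    - [0,0,-0.5]
    - [0,0,-3]
    - [0,0,-8]
    - [0,0,-14]
    - [0,0,-18]
    - [0,0,-18]
  turn:
    - [0,0,0]
    - [0,0,0]
    - [0,0,0]
    - [0,0,0]
    - [0,0,0]
    - [0,0,0]

```text
time: 21.7
position: [0.4849, -0.0556, 0.2376]
tool_rot: [-0.042, 0.999, -0.002, 0.004]
ft_force: [0.6, 0.7, 0.4]
grip_width: 0.0005
grip_force: 0.0
```

```bash
python3 - <<'E'
from mask import *
np.set_printoptions(precision=1,suppress=True)
for n in('side','scene'): snap(n,n+'10')
o=robot.get_obs();print(o['time'],o['position'],o['ft_force'])
print('yellow',shift('side0','side10',290,232,30,28),'red',shift('side0','side10',243,333,44,46),'weight',shift('scene0','scene10',206,300,20,28),'dropper',shift('scene0','scene10',224,228,20,46),'tape',shift('scene0','scene10',264,342,62,56))
# front edge of the lid: predicted top-front line for shut/slightly open vs brown/bright edges
p=np.array([.5325,-.0511,.084]);e=np.array([np.cos(.084),np.sin(.084)]);n=np.array([-e[1],e[0]])
for t in('side10',):
  c=load(t);g=cv2.cvtColor(c['color'],cv2.COLOR_RGB2GRAY)
  for v in(.07,-.03):
    for th in(0,.05,.1):
      for d in(0,.021):
        X=np.r_[p[:2]+e*(.075-.15*np.cos(th)+d*np.sin(th))+n*v,.061+.15*np.sin(th)+d*np.cos(th)];print(v,th,d,proj(c,X))
    x=int(proj(c,np.r_[p[:2]-e*.075+n*v,.07])[0]);y=int(proj(c,np.r_[p[:2]-e*.075+n*v,.08])[1]);print(x,y-12,g[y-12:y+24,x])
E
```

```text
21.8 [ 0.5 -0.1  0.2] [-0.1  0.2 -0.1]
yellow (0, 0, 0.999) red (0, 0, 1.0) weight (0, 0, 0.993) dropper (0, 0, 0.997) tape (0, 0, 0.991)
0.07 0 0 [301.1 298.8]
0.07 0 0.021 [301.1 287. ]
0.07 0.05 0 [301.2 294.6]
0.07 0.05 0.021 [301.9 282.7]
0.07 0.1 0 [301.5 290.4]
0.07 0.1 0.021 [302.9 278.2]
301 276 [95 84 84 83 84 84 83 84 84 84 82 82 79 74 57 48 47 48 52 52 49 49 47 51
 56 63 67 60 51 50 49 49 49 50 50 51]
-0.03 0 0 [324.3 334.4]
-0.03 0 0.021 [324.7 321.5]
-0.03 0.05 0 [324.6 329.8]
-0.03 0.05 0.021 [325.7 316.6]
-0.03 0.1 0 [325.1 325.1]
-0.03 0.1 0.021 [326.9 311.7]
324 310 [85 85 85 83 84 83 82 82 82 82 81 81 77 71 57 48 48 48 50 49 49 49 49 48
 48 56 55 68 58 51 51 50 49 50 49 50]
```

The other objects haven't moved in the images, and the lid's front edge and seam sit where a shut lid puts them. Handing in.

```bash
python3 -c "
from rig import robot
print(robot.hand_in())"
```

```text
the job is handed in; nothing more can be done
None
```

I nested the bench cup fully home in the short stack, shut the lid to its stop, and handed the job in at about 22 s; the other bench objects are unmoved in the images, but my first grasp missed (cup not displaced) and I viewed 11 pictures, one over the limit of 10.

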